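# Snap the stud of a board-sample fan with the bench pliers

## Robot

A 6-joint arm with a two-finger parallel gripper is mounted at the origin on the work surface. World frame = base frame: x ahead of the robot, y to its left, z up, the work surface at z = 0. Lengths are in mm, angles in degrees, forces in N, time in s.
With the tool pointing down it reaches from about 325 to 900 mm from the base axis. Payload 6.1 kg.
Tool frame: the origin (TCP) lies on the centre line of the jaws, within the pads' length; the fingertips stand 8 mm ahead of it and the grasp point (between the pads) lies 11 mm behind it; z points along the fingers, y is the line along which they close (so a half turn about z gives the same grasp; the last joint's range is limited). The gripper opens to 87 mm and grips with 3 to 60 N. Pads are 19 mm wide; open, the fingers measure 117 mm over their backs; the gripper's body (75 mm by 190 mm) begins 51 mm behind the grasp point.
Start: joints at [-75.063, 12.628, 87.462, -0, 79.91, -7.225], TCP at [235.759, -578.821, 230.538] pointing down, gripper open.
Joint ranges: [-170.65, 170.65], [-52.31, 119.04], [5.05, 147.46], [-71.25, 251.25], [11.57, 151.72], [-153.62, 153.62]. Speed limits (degrees/s): [147.25, 147.25, 172.46, 180, 180, 180].

## Interface

Orientations are given as [roll, pitch, yaw] about the fixed x, y, z axes, in that order (R = Rz(yaw) Ry(pitch) Rx(roll)).
In Python, from workcell import env gives the robot as it stands.
- The arm moves only by the shell command python3 -m creep 'ROWS' [FORCE]. ROWS is a JSON object of lists of equal length, an entry for each row: "gripper": the opening, from 0 (shut) to 1 (fully open); "xyz": the shift along the tool's x, y, z in mm, a list of three; "dr": the turn, a rotation vector about the tool's x, y, z in rad, a list of three. In form: {"gripper": [gripper, ...], "xyz": [[dx, dy, dz], ...], "dr": [[rx, ry, rz], ...]}. A call has 1 to 12 rows; each row is the pose to reach, as a shift and turn from the pose commanded when the call began, along the tool's axes at that moment; what a row does not reach only later rows make up. A row lasts 1/10 s, in which the tool goes at most 50 mm and 8.59 degrees, less where a joint would pass 70% of its speed; a pose out of reach is approached as far as the arm can. A call with a gripper value outside its range is refused whole. The fingers move at their own pace and stop on an object; FORCE is the grip in N (left out, the last holds). Time passes only in rows, so rows that repeat a pose let the fingers close. It gives the time, the measured TCP pose, the force, the opening and the grip force at its end, in the units of the state.
- env.observe(): the state, without advancing time (a new reading comes with each control period).
- env.read_camera(name): name is "scene" or "top" or "wrist"; returns the picture (400x640x3 uint8, red, green, blue); there is no depth.
- env.calibration(name): a dict with "fx", "fy", "cx", "cy" (pixels), "distortion" ([k1, k2, p1, p2, k3] as OpenCV has them; the pictures are not rectified), "rvec" (rotation vector, rad) and "tvec" (3), from world to camera coordinates, as OpenCV has them. Camera axes: x right, y down, z forward; pixel columns grow to the right and rows downward; lengths in mm; the calibration is good to about 2 mm. A picture is of the moment at which its call begins: read the wrist's pose just before it. calibration takes no time and is no camera call; for the wrist camera it gives the pose at the moment of the call.
- env.close_job(): hands the job in; it is judged then, once.
Trained networks look in the newest picture that a camera, given by its name, has taken for a name from the list of things; names that differ only in an ending like _2 or _b are one class to them, and where a whole thing is asked for, a point or a joint stands for the part that bears it (a point fixed in the world has none). Each returns a list of dicts, best first, with "conf" (0 to 1); they miss things now and then, are a little off and sometimes report something else, mostly with a low value. They report only what shows in the picture. A call takes as long as a camera call.
- env.recognise(thing, camera): "uv" ([column, row] in pixels, amid what is visible of it).
The state is a dict: "clock": time; "qpos": joint angles; "dq": joint speeds; "joint_efforts": joint torques, N m; "tool_pos": TCP position; "eef_rot": TCP orientation; "wrist_force": force on the tool from outside, world axes, zero at the start; "moment": the same for the moment, N m; "grip_width": opening from 0.0 (shut) to 1.0 (fully open); "finger_force": force on a finger pad.
Only numpy, scipy, OpenCV 4.12 (cv2) and the standard library are available. Lean on these libraries where they do the work, as an engineer would, in place of code of your own. Each camera call takes 0.05 s, during which the arm holds its last target. There are 200 camera calls.

## Task

One of the two bench pliers has a fan of board samples between its jaws, with a press stud that is still open. Press the upper handle of those pliers down until the stud clicks fully shut, then let the handle spring back up. Leave the empty pliers alone.

Things in the scene. Friction and masses are not known exactly. Their poses are not given: they have to be found in the camera images.
- pliers_handle (a point): Press point on the pliers to use, those with a fan of four board samples (120 x 34 mm) between the jaws: top of the upper handle's black grip (95 x 24 x 18 mm), 30 mm in from its free end, about 169 mm up when open. Its x axis then points level towards the hinge, which is at the pliers' far nose, 170 mm off and 95 mm above the table. The wooden stand (250 x 90 mm) is fixed.
- pliers (a joint): Angle of that handle, rad: 0 sprung fully up, grows as pressed. Jaw meets the stud at about 0.23, which clicks between 0.25 and 0.30; jaws fully closed on the shut stud, a stop, at about 0.36. The press point swings on a 185 mm arc: then 65 mm lower and 15 mm farther from the hinge (nearer the robot). Takes 2 to 6 N at the grip, 10 to 18 N at the click; springs up when let go.
- stud (a joint): Press stud through the fan, in those jaws, 45 mm from the hinge: a white round cap, 18 mm across, 5 mm thick. Travel of the cap, m: 0 open (it stands 6 mm above the samples, its top 87 mm above the table), 0.006 fully shut. It resists at first, then clicks all the way down at once and stays; if let go before the click it stays open.
- spare_handle (a point): The same point on the upper handle of the other pliers, which are equal in size and stand but have empty jaws; not to be pressed.

How it is judged (in metres and radians):
On the way:
1. the loaded pliers are pressed closed and the stud has clicked (value of joint pliers above 0.2 rad and value of joint stud above 0.0045 m), for 0.05 s.
At the end, for the whole second after the job is handed in: The stud is clicked shut (cap down by more than 4.5 of its 6 mm) and stays so, the handle of those pliers has sprung back up (less than 0.08 rad from fully up), and the empty pliers' handle is within 15 mm of where it was (value of joint stud above 0.0045 m and value of joint pliers below 0.08 rad and distance of spare_handle from where it was at the start of the episode below 0.015 m); the robot touches nothing.
It fails at once if the handle of the empty pliers is pressed (moved by more than 15 mm) (distance of spare_handle from where it was at the start of the episode above 0.015 m).
It also fails if it takes over 32 s, if anything falls off the work surface, if the arm or the gripper's body presses on something with over 40 N, if the wrist force passes 120 N, or if a joint passes its speed limit or range.

## Working session

There is one attempt and no reset: what is moved stays moved. The work goes in short steps, Python scripts to look and compute and a shell command to move; the robot and the scene stay as the last step left them, time stands still between calls to the robot, and variables do not carry over. Pictures are saved under pics/ and viewed, at most 10 in all, crops included, and the job is handed in when it is done.

```bash
mkdir -p pics
python3 - <<'E'
from workcell import env
import cv2
s=env.observe();print(s['clock'],s['tool_pos'],s['eef_rot'],s['wrist_force'])
for c in ['scene','top']:
    cv2.imwrite(f'pics/{c}0.png',env.read_camera(c)[:,:,::-1])
    for t in ['pliers_handle','stud','spare_handle','pliers']:
        print(c,t,[(r['uv'],round(r['conf'],2)) for r in env.recognise(t,c)])
    k=env.calibration(c);print(k)
E
```

```text
0.0 [ 235.5871517  -578.24889895  229.42169484] [-1.79890029e+02 -1.34912539e-02  2.21601545e+01] [ 0.61990164 -0.05397979  0.60970391]
scene pliers_handle [([410.2, 173.8], 0.85)]
scene stud []
scene spare_handle []
scene pliers [([411.0, 171.3], 0.79)]
{'fx': 369.5291854143191, 'fy': 369.5291854143191, 'cx': 316.0859131149859, 'cy': 198.16779794983367, 'distortion': array([0.01960165, 0.        , 0.        , 0.        , 0.        ]), 'rvec': array([ 1.97598059,  1.89093749, -0.50640974]), 'tvec': array([  -7.15262954, -460.49421027, 1213.00598774])}
top pliers_handle [([224.9, 236.4], 0.68)]
top stud [([396.5, 233.0], 0.2)]
top spare_handle [([398.7, 237.2], 0.97)]
top pliers [([219.2, 237.0], 0.82), ([397.0, 231.0], 0.65)]
{'fx': 502.0214078046952, 'fy': 502.0214078046952, 'cx': 317.02144337903576, 'cy': 202.64503505434493, 'distortion': array([-0.15430884,  0.        ,  0.        ,  0.        ,  0.        ]), 'rvec': array([ 2.12495386, -2.14139749,  0.18435689]), 'tvec': array([ -22.47674321,  645.62397627, 1230.95154448])}
```

View pics/scene0.png

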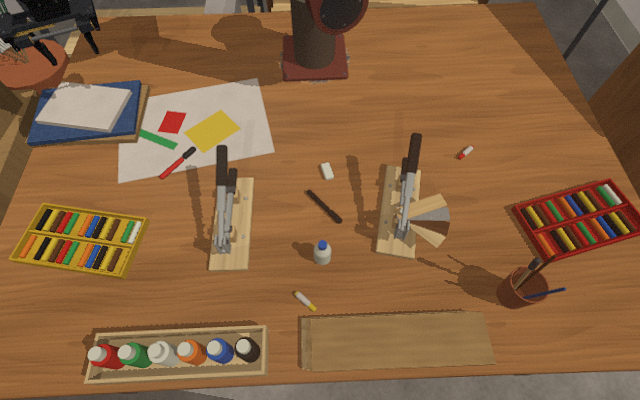

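View pics/top0.png

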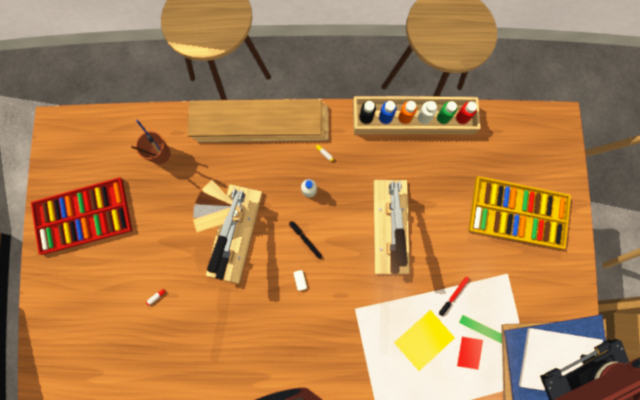

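Scene: the loaded pliers (with the fan) are on the right, grip from about (416,135) to (406,178). In top they are on the left, grip from about (226,232) to (214,275). The empty pliers are at scene (222,165) and top (399,245). Next I'll zoom in on both.

Run:
```python
import cv2,numpy as np
a=cv2.imread('pics/scene0.png')[125:265,370:460];b=cv2.imread('pics/top0.png')[175:290,185:275]
f=lambda i:cv2.resize(i,None,fx=4,fy=4,interpolation=cv2.INTER_CUBIC)
a,b=f(a),f(b);b=cv2.copyMakeBorder(b,0,a.shape[0]-b.shape[0],0,0,cv2.BORDER_CONSTANT)
cv2.imwrite('pics/crop.png',np.hstack([a,b]))
```

```text
(no output)
```

View pics/crop.png

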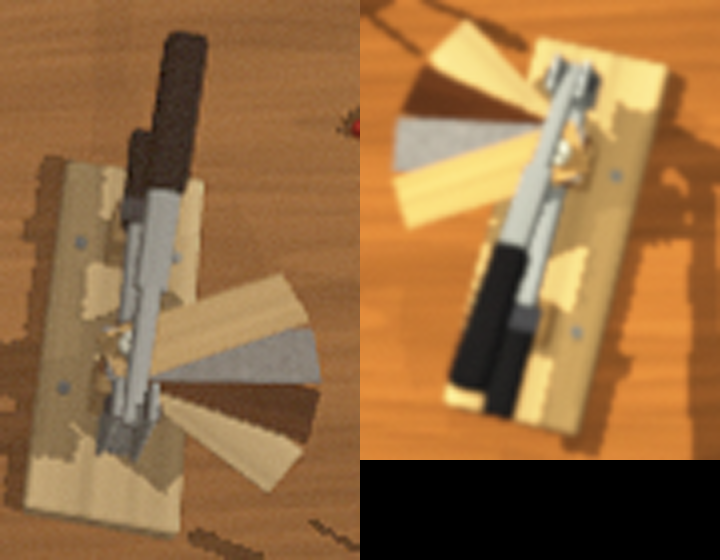

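The crop shows the upper grip clearly. In scene it runs from its free end at (417,134) to (411.5,172.5); in top from (211.5,271) to (222,237). I'll triangulate both ends and cross-check with the recogniser's pixel.

```bash
cat > h.py <<'E'
import cv2,numpy as np
from workcell import env
from scipy.spatial.transform import Rotation as R
def cal(c):
    k=env.calibration(c);K=np.array([[k['fx'],0,k['cx']],[0,k['fy'],k['cy']],[0,0,1.]])
    return K,k['distortion'],np.hstack([cv2.Rodrigues(k['rvec'])[0],np.reshape(k['tvec'],(3,1))]),k
def und(c,uv):
    K,d,P,_=cal(c);return P,cv2.undistortPoints(np.array([[uv]],float),K,d)[0,0]
def tri(c1,u1,c2,u2):
    (P,a),(Q,b)=und(c1,u1),und(c2,u2)
    X=cv2.triangulatePoints(P,Q,a.reshape(2,1),b.reshape(2,1))[:,0];return X[:3]/X[3]
def plane(c,uv,z):
    P,a=und(c,uv);Rm,t=P[:,:3],P[:,3];o=-Rm.T@t;d=Rm.T@np.array([a[0],a[1],1]);return o+d*(z-o[2])/d[2]
def proj(c,X):
    K,d,P,k=cal(c);return cv2.projectPoints(np.array([X],float),k['rvec'],k['tvec'],K,d)[0][0,0]
E
python3 - <<'E'
from h import *
e=tri('scene',(416.75,134.5),'top',(211.5,271.2));f=tri('scene',(411.5,172.5),'top',(222.2,236.7))
print(e,f,np.linalg.norm(f-e))
print(tri('scene',(410.2,173.8),'top',(224.9,236.4)))
for c,A in (('scene',((416.75,134.5),(411.5,172.5))),('top',((211.5,271.2),(222.2,236.7)))):
    print(c,[plane(c,u,169).round() for u in A])
# stand axis, top crop corners -> z~?
C=[(535,38),(667,66),(578,433),(443,400)]
print([plane('top',((x-360)/4+185,y/4+175),15).round() for x,y in C])
d=(f-e);d[2]=0;d/=np.linalg.norm(d);p=e+30*d;print('press',p,'yaw',np.degrees(np.arctan2(d[1],d[0])))
print(proj('scene',p+140*d),proj('top',p+170*d))
s=env.observe();Rt=R.from_euler('xyz',s['eef_rot'],degrees=True);print(s['tool_pos'],Rt.as_matrix().round(3))
E
```

```text
[467.85673317 217.58437336 168.04686452] [550.51879622 198.94377679 138.57903622] 89.7153354462085
[551.88167578 194.69973262 135.74834475]
scene [array([469., 218., 169.]), array([570., 189., 169.])]
top [array([468., 217., 169.]), array([547., 193., 169.])]
[array([703., 208.,  15.]), array([684., 119.,  15.]), array([442., 175.,  15.]), array([463., 264.,  15.])]
press [497.12186595 210.98497923 168.04686452] yaw -12.707846814749546
[412.31217399 198.93101575] [231.70237416 187.82614595]
[ 235.74556029 -578.79430982  230.49619466] [[ 0.926  0.377 -0.   ]
 [ 0.377 -0.926  0.   ]
 [-0.    -0.    -1.   ]]
```

```bash
python3 -m creep '{"gripper":[0,0,0,0,0,0,0,0,0,0,0,0],"xyz":[[29,-34,-10],[58,-68,-20],[87,-102,-20],[116,-136,-20],[145,-170,-20],[174,-204,-20],[203,-238,-20],[232,-272,-20],[261,-306,-20],[290,-340,-20],[319,-374,-20],[348,-408,-20]],"dr":[[0,0,-0.08],[0,0,-0.16],[0,0,-0.24],[0,0,-0.32],[0,0,-0.4],[0,0,-0.48],[0,0,-0.56],[0,0,-0.64],[0,0,-0.72],[0,0,-0.8],[0,0,-0.88],[0,0,-0.96]]}' 20
cat > go.py <<'E'
from h import *
import sys
T=np.array(eval(sys.argv[1]),float)
s=env.observe();Rt=R.from_euler('xyz',s['eef_rot'],degrees=True)
print(s['tool_pos'],s['eef_rot'],s['qpos'].round(1) if hasattr(s['qpos'],'round') else s['qpos'],s['wrist_force']);print('shift',Rt.inv().apply(T-s['tool_pos']).round(1)); print('world d in tool',Rt.inv().as_matrix().round(3).tolist())
E
python3 go.py '[502,210,240]'
```

```text
clock: 1.7
tool_pos: [404.5, -68.0, 251.0]
eef_rot: [179.9, 0.0, 77.3]
wrist_force: [1.4, 0.0, -0.3]
grip_width: 0.03
finger_force: 0.0
[404.4823393  -67.9643849  251.02386247] [1.79911555e+02 1.14214149e-02 7.73431497e+01] [-20.6 -19.3 115.8   0.   83.4  -7.9] [ 1.36207834  0.02897055 -0.27407502]
shift [292.6  34.2  11. ]
world d in tool [[0.219, 0.976, -0.0], [0.976, -0.219, 0.002], [0.001, -0.001, -1.0]]
```

```bash
python3 -m creep '{"gripper":[0,0,0,0,0,0,0,0,0,0],"xyz":[[36,4,1],[73,9,3],[110,13,4],[146,17,6],[183,21,8],[220,26,9],[256,30,11],[293,34,11],[293,34,11],[293,34,11]],"dr":[[0,0,0],[0,0,0],[0,0,0],[0,0,0],[0,0,0],[0,0,0],[0,0,0],[0,0,0],[0,0,0],[0,0,0]]}' 20
python3 - <<'E'
from h import *
w=env.read_camera('wrist');e=[469,217.6,169];p=[497,211,169];print([proj('wrist',np.array(x,float)) for x in (e,p)])
for t in ('pliers_handle','stud'): print([(r['uv'],round(r['conf'],2)) for r in env.recognise(t,'wrist')])
a=env.read_camera('scene')[100:260,340:480];a=cv2.resize(a,None,fx=2.5,fy=2.5)
a=cv2.copyMakeBorder(a,0,0,0,0,cv2.BORDER_CONSTANT); a=cv2.resize(a,(350,400)); w=cv2.resize(w,(448,280));w=cv2.copyMakeBorder(w,0,120,0,0,cv2.BORDER_CONSTANT)
cv2.imwrite('pics/w1.png',np.hstack([w,a])[:,:,::-1])
E
```

```text
clock: 2.7
tool_pos: [502.2, 208.9, 239.3]
eef_rot: [-180.0, 0.0, 77.3]
wrist_force: [0.5, -0.2, 0.2]
grip_width: 0.005
finger_force: 0.0
[array([281.48268995, 211.34371719]), array([315.26677853, 211.63977295])]
[([354.2, 207.0], 0.66)]
[([421.7, 188.2], 0.46)]
```

View pics/w1.png

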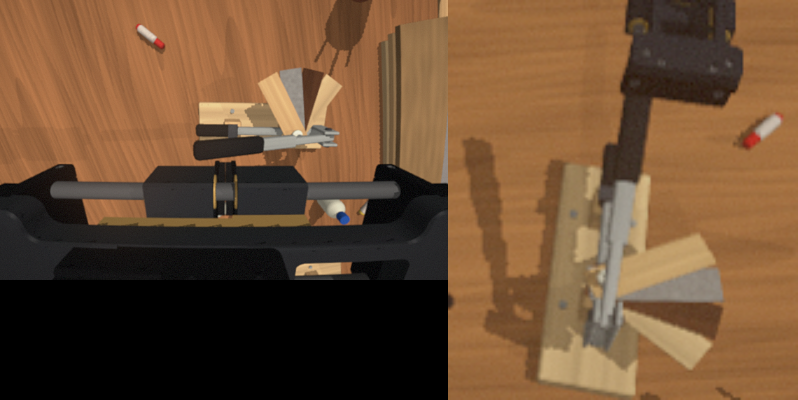

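The wrist view confirms the estimate: grip end at about (279,214) against (281,211) predicted, and the stud cap at (422,188). The tool is centred over the grip, so I'll descend.

```bash
python3 -m creep '{"gripper":[0,0,0,0,0,0,0,0],"xyz":[[0,0,20],[0,0,40],[0,0,50],[0,0,56],[0,0,62],[0,0,68],[0,-1,74],[0,-1,74]],"dr":[[0,0,0],[0,0,0],[0,0,0],[0,0,0],[0,0,0],[0,0,0],[0,0,0],[0,0,0]]}'; python3 go.py '[502,210,125]'
```

```text
clock: 3.7
tool_pos: [502.0, 209.0, 166.0]
eef_rot: [179.9, -0.1, 77.2]
wrist_force: [0.2, -0.1, 4.2]
grip_width: 0.005
finger_force: 2.3
[501.9830796  208.95031832 166.0476043 ] [ 1.79919256e+02 -5.33066729e-02  7.71707131e+01] [ 14.3   4.7 103.5   0.   71.7  27.1] [ 0.16742661 -0.06907233  4.20774347]
shift [ 1.  -0.3 41. ]
world d in tool [[0.222, 0.975, 0.001], [0.975, -0.222, 0.001], [0.002, 0.001, -1.0]]
```

Contact at about 4 N, which matches the handle's range. I'll keep pressing along the arc.

```bash
python3 -m creep '{"gripper":[0,0,0,0,0,0,0,0],"xyz":[[0,-1,4],[0,-3,8],[0,-4,12],[0,-5,16],[0,-6,20],[0,-7,24],[0,-8,28],[0,-8,28]],"dr":[[0,0,0],[0,0,0],[0,0,0],[0,0,0],[0,0,0],[0,0,0],[0,0,0],[0,0,0]]}'
python3 -m creep '{"gripper":[0,0,0,0,0],"xyz":[[0,-1,2],[0,-1,4],[0,-2,6],[0,-2,8],[0,-2,8]],"dr":[[0,0,0],[0,0,0],[0,0,0],[0,0,0],[0,0,0]]}'
```

```text
clock: 4.5
tool_pos: [494.7, 210.8, 138.6]
eef_rot: [179.8, -0.1, 77.2]
wrist_force: [0.1, 0.1, 6.7]
grip_width: 0.006
finger_force: 3.2
clock: 5.0
tool_pos: [493.6, 211.1, 131.8]
eef_rot: [179.8, -0.1, 77.2]
wrist_force: [0.3, -2.0, 9.3]
grip_width: 0.008
finger_force: 4.8
```

```bash
python3 -m creep '{"gripper":[0,0,0,0,0],"xyz":[[0,-1,2],[0,-1,4],[0,-1,6],[0,-1,6],[0,-1,6]],"dr":[[0,0,0],[0,0,0],[0,0,0],[0,0,0],[0,0,0]]}'
python3 -m creep '{"gripper":[0,0,0,0,0],"xyz":[[0,0,2],[0,-1,4],[0,-1,6],[0,-1,6],[0,-1,6]],"dr":[[0,0,0],[0,0,0],[0,0,0],[0,0,0],[0,0,0]]}'
```

```text
clock: 5.5
tool_pos: [492.8, 211.4, 126.6]
eef_rot: [179.7, -0.1, 77.2]
wrist_force: [-1.8, -1.4, 12.9]
grip_width: 0.009
finger_force: 6.6
clock: 6.0
tool_pos: [491.9, 211.5, 119.6]
eef_rot: [179.7, -0.1, 77.2]
wrist_force: [1.8, -0.6, 7.9]
grip_width: 0.008
finger_force: 3.7
```

The force dropped from 12.9 to 7.9 N, so the stud clicked. I'll press a little further towards the stop to be sure.

```bash
python3 -m creep '{"gripper":[0,0,0,0,0,0],"xyz":[[0,0,2],[0,-1,4],[0,-1,5],[0,-1,6],[0,-1,6],[0,-1,6]],"dr":[[0,0,0],[0,0,0],[0,0,0],[0,0,0],[0,0,0],[0,0,0]]}'
```

```text
clock: 6.6
tool_pos: [491.6, 211.6, 114.0]
eef_rot: [179.7, -0.1, 77.2]
wrist_force: [3.3, -1.8, 7.6]
grip_width: 0.006
finger_force: 3.9
```

```bash
python3 -m creep '{"gripper":[0,0,0,0,0],"xyz":[[0,0,2],[0,0,4],[0,0,5],[0,0,5],[0,0,5]],"dr":[[0,0,0],[0,0,0],[0,0,0],[0,0,0],[0,0,0]]}'
python3 -m creep '{"gripper":[0,0,0,0,0,0,0,0,0,0,0,0],"xyz":[[0,2,-10],[0,4,-20],[0,8,-35],[0,10,-50],[0,11,-65],[0,11,-80],[0,11,-95],[0,11,-110],[0,11,-125],[-60,11,-150],[-110,11,-160],[-110,11,-160]],"dr":[[0,0,0],[0,0,0],[0,0,0],[0,0,0],[0,0,0],[0,0,0],[0,0,0],[0,0,0],[0,0,0],[0,0,0],[0,0,0],[0,0,0]]}'
python3 - <<'E'
from h import *
print([(r['uv'],round(r['conf'],2)) for r in env.recognise('stud','wrist')])
w=env.read_camera('wrist');print([(r['uv'],round(r['conf'],2)) for r in env.recognise('stud','wrist')],[(r['uv'],round(r['conf'],2)) for r in env.recognise('pliers_handle','wrist')])
print(proj('wrist',np.array([469,217.6,169.])))
t=env.read_camera('top')[170:290,180:280];t=cv2.resize(t,(333,400));w=cv2.resize(w,(448,280));w=cv2.copyMakeBorder(w,0,120,0,0,cv2.BORDER_CONSTANT)
cv2.imwrite('pics/w2.png',np.hstack([w,t])[:,:,::-1])
E
```

```text
clock: 7.1
tool_pos: [491.4, 211.7, 110.3]
eef_rot: [179.7, -0.1, 77.2]
wrist_force: [-2.3, -3.1, 17.9]
grip_width: 0.005
finger_force: 9.1
clock: 8.3
tool_pos: [474.7, 99.2, 268.6]
eef_rot: [179.9, 0.1, 77.1]
wrist_force: [0.9, -0.1, 0.8]
grip_width: 0.001
finger_force: 0.0
[([421.7, 188.2], 0.46)]
[] [([354.5, 82.8], 0.85), ([460.7, 380.0], 0.34)]
[284.54886626  78.49321311]
```

View pics/w2.png

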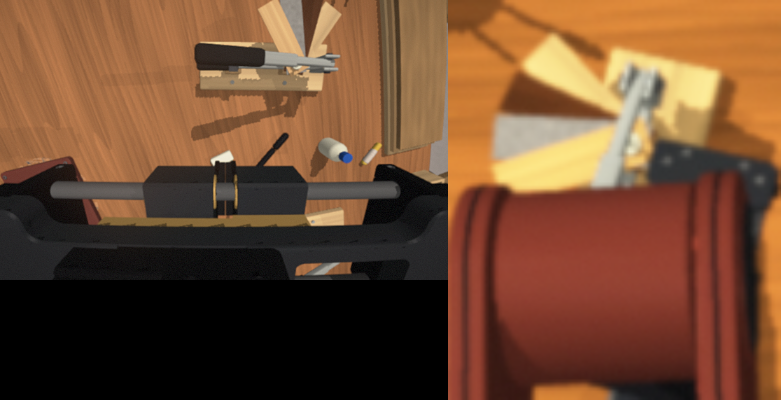

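The wrist view shows the handle back up: the grip end is at about (281,77) against (284,78) predicted for fully open. On the way down the force peaked, dropped at the click, and rose again at the stop (17.9 N). The tool is clear, so I'll hand in.

```bash
python3 -c "
from workcell import env
print(env.close_job())"
```

```text
the job is handed in; nothing more can be done
None
```

I handed the job in at about 8.5 s on the robot's clock: the loaded pliers were pressed to the stop, with a force drop at the click indicating that the stud shut (the cap itself was not seen afterwards), the handle sprang back up, and the arm never touched the empty pliers.

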